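# Line up the snack canisters by height

### The arm

A 7-joint arm with a two-finger parallel gripper is mounted at the origin on the work surface. World frame = base frame: x ahead of the robot, y to its left, z up, the work surface at z = 0. Lengths are in m, angles in rad, forces in N, time in s.
With the tool pointing down it reaches from about 0.4 to 0.875 m from the base axis. Payload 19.3 kg.
Tool frame: the origin (TCP) lies on the mounting face of the last link; the fingertips stand 173 mm ahead of it and the grasp point (between the pads) lies 155 mm ahead of it; z points along the fingers, y is the line along which they close (so a half turn about z gives the same grasp; the last joint's range is limited). The gripper opens to 85 mm and grips with 20 to 120 N. Pads are 22 mm wide; open, the fingers measure 114 mm over their backs; the gripper's body (76 mm by 85 mm) begins 54 mm behind the grasp point. The pads swing forward as they close: fully open they stand 13 mm farther back than shut.
Start: joints at [-1.176, 0.521, -0.036, 1.599, 0.021, 1.021, -0.113], TCP at [0.28, 0.559, 0.405] pointing down, gripper open.
Joint ranges: [-2.91, 2.91], [-0.3, 2.13], [-1.5, 1.42], [0.17, 2.43], [-1.26, 4.41], [0.16, 1.93], [-2.52, 2.52]. Speed limits (rad/s): [1.89, 1.89, 2.39, 2.39, 3.01, 3.01, 3.01].

### API

Orientations are given as [roll, pitch, yaw] about the fixed x, y, z axes, in that order (R = Rz(yaw) Ry(pitch) Rx(roll)).
In Python, from workcell import bot, vision gives the robot as it stands.
- The arm moves only by the shell command python3 -m creep 'ROWS' [FORCE]. ROWS is JSON, a list that holds one entry, the list of rows, each a list of 7 numbers: the opening, from -1 (shut) to 1 (fully open), then the shift along the tool's x, y, z in cm, then the turn, a rotation vector about the tool's x, y, z in rad. In form: [[[grip, tx, ty, tz, rx, ry, rz], ...]]. A call has 1 to 12 rows; each row shifts and turns the commanded pose from where the row before left it, along the tool's axes as they then stand; what a row does not reach is not made up. A row lasts 1/8 s, in which the tool goes at most 62.5 mm and 10.7 degrees, less where a joint would pass 70% of its speed; a pose out of reach is approached as far as the arm can. A call with a gripper value outside its range is refused whole. The fingers move at their own pace and stop on an object; FORCE is the grip in N (left out, the last holds). Time passes only in rows, so rows that do not move let the fingers close. It gives the time, the measured TCP pose, the force, the opening and the grip force at its end, in the units of the state.
- bot.observe(): the state, without advancing time (a new reading comes with each control period).
- vision.grab_frame(name): name is "scene" or "side" or "wrist"; returns a dict with "image" (420x560x3 uint8, blue, green, red), "depth" (420x560 float32, m along the optical axis (not along the pixel's ray), 0 where there is no reading), "fovy" (degrees; the focal length in pixels is half the picture's height over the tangent of half this angle, whatever the lens; pixels are square), "cx", "cy" (the principal point, pixels), "k1" (the pictures are not rectified: a ray, as slopes to the right and down, at radius r is drawn at 1 + k1 r^2 times it, then the intrinsics apply), "cam_to_world" (4x4, takes a point from camera to world coordinates); the wrist camera has in their place "tool_from_camera" (4x4, takes a point from camera to tool coordinates, whose origin is the TCP and whose axes are the flange's). Camera axes: x right, y down, z forward; pixel columns grow to the right and rows downward; lengths in m; the calibration is good to about 2 mm. A picture is of the moment at which its call begins: read the wrist's pose just before it.
- bot.job_done(): hands the job in; it is judged then, once.
The state is a dict: "clock": time; "qpos": joint angles; "qd": joint speeds; "joint_efforts": joint torques, N m; "position": TCP position; "tool_rot": TCP orientation; "force": force on the tool from outside, world axes, zero at the start; "moment": the same for the moment, N m; "grip_width": finger opening in m; "finger_force": force on a finger pad.
Only numpy, scipy, OpenCV 4.12 (cv2) and the standard library are available. Lean on these libraries where they do the work, as an engineer would, in place of code of your own. Each camera call takes 0.05 s, during which the arm holds its last target. There are 200 camera calls.

### The job

Stand the four steel snack canisters in the middle of the four cork coasters, one on each, in order of height: the shortest next to the egg cup, then rising step by step to the tallest next to the salt shaker. Keep them upright, set them down without dropping them, and leave the egg cup and the shaker where they stand.

Things in the scene. Friction and masses are not known exactly. Their poses are not given: they have to be found in the camera images.
- canister_small: The shortest of four round snack canisters: straight steel side, 42 mm in diameter, with a flat pale bamboo lid of the same diameter fixed on; 46 mm high to the top of the lid, plus a small steel knob 16 mm wide and 8 mm high in its middle (the highest point, 54 mm). About 120 g. Stands loose on the marble (z = 0). Origin: centre of its underside; z up.
- canister_medium: The second shortest of four round snack canisters: straight steel side, 48 mm in diameter, with a flat pale bamboo lid of the same diameter fixed on; 68 mm high to the top of the lid, plus a small steel knob 16 mm wide and 8 mm high in its middle (the highest point, 76 mm). About 170 g. Stands loose on the marble (z = 0). Origin: centre of its underside; z up.
- canister_large: The second tallest of four round snack canisters: straight steel side, 54 mm in diameter, with a flat pale bamboo lid of the same diameter fixed on; 90 mm high to the top of the lid, plus a small steel knob 16 mm wide and 8 mm high in its middle (the highest point, 98 mm). About 240 g. Stands loose on the marble (z = 0). Origin: centre of its underside; z up.
- canister_tall: The tallest of four round snack canisters: straight steel side, 60 mm in diameter, with a flat pale bamboo lid of the same diameter fixed on; 112 mm high to the top of the lid, plus a small steel knob 16 mm wide and 8 mm high in its middle (the highest point, 120 mm). About 320 g. Stands loose on the marble (z = 0). Origin: centre of its underside; z up.
- coaster_a: One of four identical round cork coasters, 70 mm in diameter, 5 mm thick, fixed in one straight row about 85 mm apart (centre to centre, 75 to 95 mm) on a fixed dark wooden board 100 mm wide, 520 mm long and 12 mm thick; their upper faces are 17 mm above the marble. Which coaster is where in the row differs from start to start. Origin: centre of its underside (12 mm above the marble); z up.
- coaster_b: One of four identical round cork coasters, 70 mm in diameter, 5 mm thick, fixed in one straight row about 85 mm apart (centre to centre, 75 to 95 mm) on a fixed dark wooden board 100 mm wide, 520 mm long and 12 mm thick; their upper faces are 17 mm above the marble. Which coaster is where in the row differs from start to start. Origin: centre of its underside (12 mm above the marble); z up.
- coaster_c: One of four identical round cork coasters, 70 mm in diameter, 5 mm thick, fixed in one straight row about 85 mm apart (centre to centre, 75 to 95 mm) on a fixed dark wooden board 100 mm wide, 520 mm long and 12 mm thick; their upper faces are 17 mm above the marble. Which coaster is where in the row differs from start to start. Origin: centre of its underside (12 mm above the marble); z up.
- coaster_d: One of four identical round cork coasters, 70 mm in diameter, 5 mm thick, fixed in one straight row about 85 mm apart (centre to centre, 75 to 95 mm) on a fixed dark wooden board 100 mm wide, 520 mm long and 12 mm thick; their upper faces are 17 mm above the marble. Which coaster is where in the row differs from start to start. Origin: centre of its underside (12 mm above the marble); z up.
- egg_cup: White ceramic egg cup, 49 mm in diameter, 62 mm high, standing loose on the same board in line with the coasters, about 85 mm from the centre of the coaster at one end of the row (either end). It marks the short end. Origin: centre of its underside, 12 mm above the marble; z up.
- shaker: Glass salt shaker with a domed steel cap, 39 mm in diameter, 87 mm high, standing loose on the board about 85 mm beyond the other end of the row. Origin: centre of its underside, 12 mm above the marble; z up.
Things that resemble listed ones, but are neither listed nor needed, are in the scene too. What is shaped like the canister_small but pink is not meant.

How it is judged:
At the end, for the whole second after the job is handed in: Every canister stands upright (0.1 rad), at rest and released on its own coaster, centred within 12 mm, underside 12 to 23 mm above the marble; from the egg cup on: shortest, second shortest, second tallest, tallest (85, 170, 255, 340 mm from the cup, each within 40 mm) ((horizontal distance between canister_small and coaster_a below 0.012 m or horizontal distance between canister_small and coaster_b below 0.012 m or horizontal distance between canister_small and coaster_c below 0.012 m or horizontal distance between canister_small and coaster_d below 0.012 m) and horizontal distance between canister_small and egg_cup between 0.045 and 0.125 m and height (world z) of canister_small between 0.012 and 0.023 m and angle between each of canister_small, canister_medium, canister_large, canister_tall's own z axis and vertical below 0.1 rad and linear speed of each of canister_small, canister_medium, canister_large, canister_tall below 0.01 m/s and angular speed of each of canister_small, canister_medium, canister_large, canister_tall below 0.1 rad/s and (horizontal distance between canister_medium and coaster_a below 0.012 m or horizontal distance between canister_medium and coaster_b below 0.012 m or horizontal distance between canister_medium and coaster_c below 0.012 m or horizontal distance between canister_medium and coaster_d below 0.012 m) and horizontal distance between canister_medium and egg_cup between 0.13 and 0.21 m and height (world z) of canister_medium between 0.012 and 0.023 m and (horizontal distance between canister_large and coaster_a below 0.012 m or horizontal distance between canister_large and coaster_b below 0.012 m or horizontal distance between canister_large and coaster_c below 0.012 m or horizontal distance between canister_large and coaster_d below 0.012 m) and horizontal distance between canister_large and egg_cup between 0.215 and 0.295 m and height (world z) of canister_large between 0.012 and 0.023 m and (horizontal distance between canister_tall and coaster_a below 0.012 m or horizontal distance between canister_tall and coaster_b below 0.012 m or horizontal distance between canister_tall and coaster_c below 0.012 m or horizontal distance between canister_tall and coaster_d below 0.012 m) and horizontal distance between canister_tall and egg_cup between 0.3 and 0.38 m and height (world z) of canister_tall between 0.012 and 0.023 m); the robot touches nothing.
It fails at once if the egg cup is shifted by more than 15 mm or tipped (distance of egg_cup from where it was at the start of the episode above 0.015 m or angle between egg_cup's own z axis and vertical above 0.4 rad).
It fails at once if the salt shaker is shifted by more than 15 mm or tipped (distance of shaker from where it was at the start of the episode above 0.015 m or angle between shaker's own z axis and vertical above 0.4 rad).
It fails at once if a canister is tipped over (leans more than 0.6 rad) (angle between any of canister_small, canister_medium, canister_large, canister_tall's own z axis and vertical above 0.6 rad).
It fails at once if a canister is dropped or thrown (faster than 0.5 m/s while no finger touches it) ((linear speed of canister_small above 0.5 m/s and contact force between the fingers and canister_small below 0.05 N) or (linear speed of canister_medium above 0.5 m/s and contact force between the fingers and canister_medium below 0.05 N) or (linear speed of canister_large above 0.5 m/s and contact force between the fingers and canister_large below 0.05 N) or (linear speed of canister_tall above 0.5 m/s and contact force between the fingers and canister_tall below 0.05 N)).
It also fails if it takes over 104 s, if anything falls off the work surface, if the arm or the gripper's body presses on something with over 40 N, if the wrist force passes 120 N, or if a joint passes its speed limit or range.

## Working session

There is one attempt and no reset: what is moved stays moved. The work goes in short steps, Python scripts to look and compute and a shell command to move; the robot and the scene stay as the last step left them, time stands still between calls to the robot, and variables do not carry over. Pictures are saved under pics/ and viewed, at most 14 in all, crops included, and the job is handed in when it is done.

```bash
mkdir -p pics; ls; python3 - <<'E'
from workcell import bot, vision
import cv2,numpy as np
s=bot.observe(); print({k:np.round(v,3) for k,v in s.items()})
for n in ["scene","side"]:
    f=vision.grab_frame(n); cv2.imwrite(f"pics/{n}0.png",f["image"]); np.savez(f"{n}0.npz",**f)
    print(n,f["fovy"],f["cx"],f["cy"],f["k1"],np.round(f["cam_to_world"],3).tolist())
E
```

```text
pics
{'clock': np.float64(0.0), 'qpos': array([-1.176,  0.522, -0.036,  1.6  ,  0.021,  1.021, -0.113]), 'qd': array([ 0.002,  0.   , -0.   ,  0.001,  0.002, -0.001, -0.001]), 'joint_efforts': array([ 0.0000e+00, -9.2712e+01,  1.9800e+00, -3.6993e+01,  1.8000e-02,
        8.0000e-03,  0.0000e+00]), 'position': array([0.28 , 0.559, 0.404]), 'tool_rot': array([-3.141,  0.   ,  2.677]), 'force': array([ 0.122,  0.905, -0.31 ]), 'moment': array([-0.03 , -0.055, -0.009]), 'finger_force': np.float64(0.0), 'grip_width': np.float64(0.085)}
scene 42.647203208733735 274.7484082327786 211.39555770904417 0.014129560809288177 [[-0.655, 0.574, -0.492, 1.125], [0.756, 0.488, -0.436, 0.529], [-0.01, -0.657, -0.753, 0.954], [0.0, 0.0, 0.0, 1.0]]
side 45.594932344637826 279.02487486763164 208.23802756805966 -0.06592225850316964 [[0.981, -0.148, 0.125, 0.405], [-0.194, -0.735, 0.649, -0.766], [-0.004, -0.661, -0.75, 0.909], [0.0, 0.0, 0.0, 1.0]]
```

View pics/scene0.png

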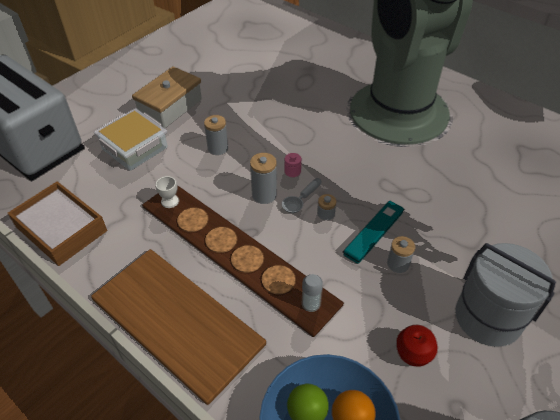

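View pics/side0.png

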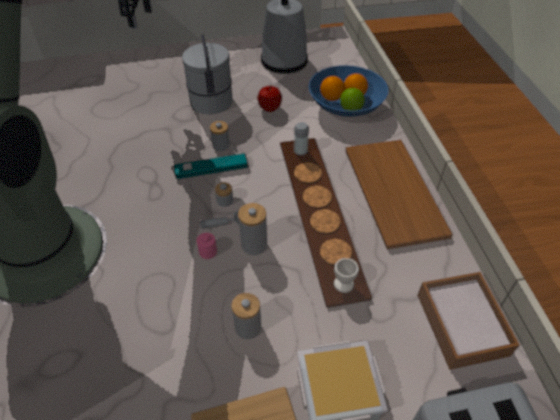

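The scene picture shows four bamboo-lidded steel canisters: (216,135), (263,178, clearly the tallest), (326,207, the shortest) and (402,254). The pink one at (292,164) is the decoy. The coasters are at (193,219), (221,239), (247,258) and (278,279), the egg cup at (167,192) and the shaker at (312,293). The side view shows the same layout. I'll measure the lids next.

```bash
cat > h.py <<'E'
import numpy as np,cv2
def rays(f,uv):
    h=f["image"].shape[0]; F=h/2/np.tan(np.radians(float(f["fovy"]))/2)
    K=np.array([[F,0,float(f["cx"])],[0,F,float(f["cy"])],[0,0,1]])
    p=cv2.undistortPoints(np.asarray(uv,float).reshape(-1,1,2),K,np.array([float(f["k1"]),0,0,0])).reshape(-1,2)
    return np.c_[p,np.ones(len(p))]
def onplane(f,uv,z,T=None):
    T=f["cam_to_world"] if T is None else T
    d=rays(f,uv)@T[:3,:3].T; o=T[:3,3]
    return o+d*((z-o[2])/d[:,2])[:,None]
def cloud(f,T=None):
    T=f["cam_to_world"] if T is None else T
    h,w=f["depth"].shape; u,v=np.meshgrid(np.arange(w),np.arange(h))
    d=rays(f,np.c_[u.ravel(),v.ravel()])*f["depth"].reshape(-1,1)
    return (d@T[:3,:3].T+T[:3,3]).reshape(h,w,3)
def blobs(f,T=None):
    "bamboo/cork-coloured blobs"
    hsv=cv2.cvtColor(f["image"],cv2.COLOR_BGR2HSV)
    m=cv2.inRange(hsv,(8,70,70),(25,255,255))
    m=cv2.morphologyEx(m,cv2.MORPH_CLOSE,np.ones((5,5),np.uint8))
    n,l,st,c=cv2.connectedComponentsWithStats(m)
    P=cloud(f,T); out=[]
    for i in range(1,n):
        if 80<st[i,4]<(1500 if T is None else 60000):
            cs=cv2.findContours((l==i).astype(np.uint8),cv2.RETR_EXTERNAL,cv2.CHAIN_APPROX_NONE)[0]
            cn=max(cs,key=cv2.contourArea).reshape(-1,2)
            Q=P[(l==i)&(f["depth"]>0)]
            if len(Q)<30 or len(cn)<6: continue
            zt=np.median(Q[:,2])
            W=onplane(f,cn,zt,T)[:,:2]
            (x,y),_,_=cv2.fitEllipse((W*1000).astype(np.float32))
            e=cv2.minAreaRect((W*1000).astype(np.float32))[1]
            out.append((c[i].round(),st[i,4],zt,x,y,np.round(e)))
    return out
E
python3 - <<'E'
from h import *
for n in ["scene","side"]:
    f=dict(np.load(f"{n}0.npz")); print(n)
    for b in blobs(f): print(b[0],b[1],"z %.3f xy %.0f %.0f mm"%b[2:5],b[5])
    P=cloud(f)
    for nm,uv in dict(scene=dict(cup=(167,184),shk=(312,280)),side=dict(cup=(346,268),shk=(301,130)))[n].items():
        Q=P[uv[1]-25:uv[1]+26,uv[0]-22:uv[0]+23].reshape(-1,3); Q=Q[(Q[:,2]>.03)&(Q[:,2]<.12)]
        print(nm,Q[:,:2].min(0).round(3),Q[:,:2].max(0).round(3),np.median(Q,0).round(3),Q[:,2].max().round(3))
E
```

```text
scene
[129. 130.] 1295 z 0.065 xy 575 -444 mm [113. 112.]
[215. 122.] 276 z 0.092 xy 436 -276 mm [58. 53.]
[263. 163.] 407 z 0.114 xy 482 -73 mm [62. 59.]
[327. 201.] 161 z 0.048 xy 432 74 mm [41. 39.]
[403. 246.] 339 z 0.070 xy 447 280 mm [52. 47.]
[322. 319.] 226 z 0.014 xy 658 240 mm [66. 34.]
[  9. 408.] 488 z -0.748 xy 1190 -556 mm [ 58. 159.]
[354. 406.] 1062 z 0.086 xy 792 399 mm [47. 67.]
cup [ 0.624 -0.249] [ 0.674 -0.2  ] [ 0.646 -0.227  0.064] 0.081
shk [0.634 0.182] [0.672 0.222] [0.661 0.208 0.09 ] 0.106
side
[331.  25.] 101 z -0.751 xy 1336 2194 mm [164.  56.]
[342.  85.] 795 z 0.075 xy 811 380 mm [150. 109.]
[218. 127.] 192 z 0.067 xy 444 274 mm [51. 45.]
[223. 189.] 147 z 0.045 xy 429 69 mm [37. 42.]
[252. 214.] 482 z 0.111 xy 478 -79 mm [62. 57.]
[361. 284.] 240 z 0.012 xy 683 -229 mm [82. 28.]
[245. 306.] 547 z 0.090 xy 432 -282 mm [54. 53.]
cup [ 0.621 -0.251] [ 0.669 -0.2  ] [ 0.648 -0.218  0.059] 0.077
shk [0.631 0.179] [0.743 0.343] [0.647 0.188 0.075] 0.1
```

Lid heights and diameters match the descriptions: large (434,-279), tall (480,-76), small (431,72), medium (446,277) mm. Next I'll measure the coasters and check what's in the finger corridors. I plan to close along world x, perpendicular to the row, with tool yaw at π/2.

```bash
python3 - <<'E'
from h import *
C=dict(large=(434,-279,27),tall=(480,-76,30),small=(431,72,21),medium=(446,277,24))
for n in ["scene","side"]:
    f=dict(np.load(f"{n}0.npz")); P=cloud(f); print(n)
    hsv=cv2.cvtColor(f["image"],cv2.COLOR_BGR2HSV)
    reg=(abs(P[...,0]-.65)<.07)&(abs(P[...,1])<.2)
    m=((hsv[...,0]<25)&(hsv[...,1]>70)&(hsv[...,2]>115)&reg).astype(np.uint8)
    m=cv2.morphologyEx(m,cv2.MORPH_CLOSE,np.ones((3,3),np.uint8)); m=cv2.morphologyEx(m,cv2.MORPH_OPEN,np.ones((3,3),np.uint8))
    for c in cv2.findContours(m,cv2.RETR_EXTERNAL,cv2.CHAIN_APPROX_NONE)[0]:
        if cv2.contourArea(c)<150: continue
        W=(onplane(f,c.reshape(-1,2),.017)[:,:2]*1000).astype(np.float32)
        e=cv2.fitEllipse(W); print("coaster",np.round(e[0]),np.round(e[1]),c.reshape(-1,2).mean(0).round())
    for k,(x,y,r) in C.items():
        D=P*1000-[x,y,0]; rr=np.hypot(D[...,0],D[...,1])
        q=(abs(D[...,1])<18)&(abs(D[...,0])<75)&(rr>r+8)&(D[...,2]>8)&(D[...,2]<250)
        B=D[q]; print(k,"corridor",len(B),B.min(0).round() if len(B) else "",B.max(0).round() if len(B) else "")
    im=f["image"].astype(int)
    pk=(im[...,2]-im[...,1]>60)&(im[...,0]-im[...,1]>20); te=(im[...,0]-im[...,2]>50)&(im[...,1]-im[...,2]>40)
    for nm,mm in dict(pink=pk,teal=te).items():
        Q=P[mm&(P[...,2]>0.005)&(P[...,0]<.6)]; print(nm,len(Q),np.percentile(Q,2,0).round(3),np.percentile(Q,98,0).round(3))
E
```

```text
scene
coaster [644. 109.] [53. 71.] [278. 277.]
coaster [652.  29.] [67. 68.] [247. 258.]
coaster [651. -51.] [66. 69.] [221. 239.]
coaster [ 652. -142.] [67. 68.] [192. 219.]
large corridor 3 [-64.  -9.   8.] [63.  0.  9.]
tall corridor 0  
small corridor 2 [-61.   9.   8.] [54. 10.  9.]
medium corridor 1 [52.  1.  8.] [52.  1.  8.]Traceback (most recent call last):
  File "<stdin>", line 20, in <module>
    return _quantile_unchecked(
        a, q, axis, out, overwrite_input, method, keepdims, weights)
    return _ureduce(a,
                    func=_quantile_ureduce_func,
    ...<5 lines>...
                    overwrite_input=overwrite_input,
                    method=method)
    r = func(a, **kwargs)
    result = _quantile(arr,
                       quantiles=q,
    ...<2 lines>...
                       out=out,
                       weights=wgt)
    slices_having_nans = np.isnan(arr[-1, ...])
                                  ~~~^^^^^^^^^
IndexError: index -1 is out of bounds for axis 0 with size 0
```

```bash
python3 - <<'E'
import cv2
a=cv2.imread("pics/scene0.png")[100:330,140:440]; cv2.imwrite("pics/crop.png",cv2.resize(a,(780,598),interpolation=cv2.INTER_CUBIC))
E
```

```text
(no output)
```

View pics/crop.png

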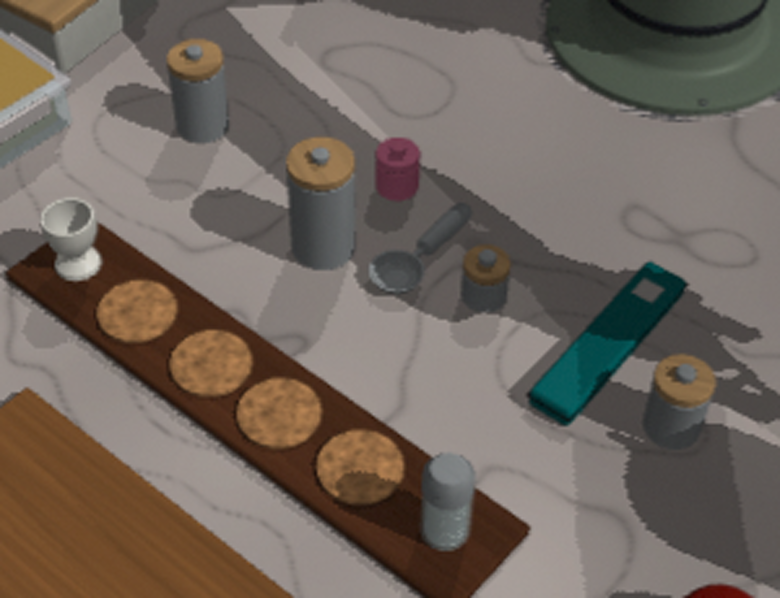

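The crop confirms four bamboo-lidded canisters, with the pink one at crop (397,168) excluded. The coasters from the cup end are at y ≈ -142, -51, 29 and 110 mm, the last one partly in shadow. Finger corridors are clear. First I'll turn to yaw π/2, so that tx=dy, ty=dx and tz=-dz.

```bash
python3 -m creep '[[[1,0,0,0,0,0,0.184],[1,0,0,0,0,0,0.184],[1,0,0,0,0,0,0.184],[1,0,0,0,0,0,0.184],[1,0,0,0,0,0,0.184],[1,0,0,0,0,0,0.186],[1,-5.4,1.7,0,0,0,0],[1,-5.4,1.7,0,0,0,0],[1,-5.4,1.7,0,0,0,0],[1,-5.4,1.7,0,0,0,0],[1,-5.4,1.7,0,0,0,0],[1,-5.4,1.7,0,0,0,0]]]' 40
```

```text
clock: 1.6
position: [0.3823, 0.2329, 0.4047]
tool_rot: [3.142, -0.0, 1.571]
force: [1.7, -0.2, 1.3]
grip_width: 0.085
finger_force: 0.0
```

```bash
python3 -m creep '[[[1,-5.4,1.6,0,0,0,0],[1,-5.4,1.6,0,0,0,0],[1,-5.3,1.7,0,0,0,0],[1,0,0,0,0,0,0],[1,0,0,0,0,0,0]]]'
cat >> h.py <<'E'
from scipy.spatial.transform import Rotation as Ro
def wrist(tag):
    from workcell import bot,vision
    s=bot.observe(); f=vision.grab_frame("wrist")
    T=np.eye(4); T[:3,:3]=Ro.from_euler("xyz",s["tool_rot"]).as_matrix(); T[:3,3]=s["position"]
    cv2.imwrite(f"pics/{tag}.png",f["image"]); T=T@f["tool_from_camera"]
    np.savez(tag+".npz",T=T,**f); return s,f,T
E
python3 - <<'E'
from h import *
s,f,T=wrist("w1"); print(s["position"].round(4),T.round(3).tolist(),f["fovy"])
for b in blobs(f,T): print(b[0],b[1],"z %.3f xy %.1f %.1f mm"%b[2:5],b[5])
E
```

```text
clock: 2.22
position: [0.4311, 0.0739, 0.4046]
tool_rot: [-3.141, -0.0, 1.57]
force: [0.7, 0.5, 0.1]
grip_width: 0.0856
finger_force: 0.0
[0.4311 0.0739 0.4046] [[1.0, -0.001, -0.002, 0.431], [-0.001, -0.962, -0.274, 0.145], [-0.002, 0.274, -0.962, 0.374], [0.0, 0.0, 0.0, 1.0]] 59.43355719327704
[504. 131.] 4418 z 0.017 xy 648.3 116.3 mm [69. 71.]
[274. 179.] 1288 z 0.047 xy 430.2 75.9 mm [40. 41.]
[492. 216.] 3771 z 0.017 xy 651.3 31.4 mm [71. 71.]
[480. 287.] 3211 z 0.017 xy 650.5 -47.9 mm [70. 73.]
[333. 358.] 2408 z 0.112 xy 479.3 -64.3 mm [47. 60.]
```

View pics/w1.png

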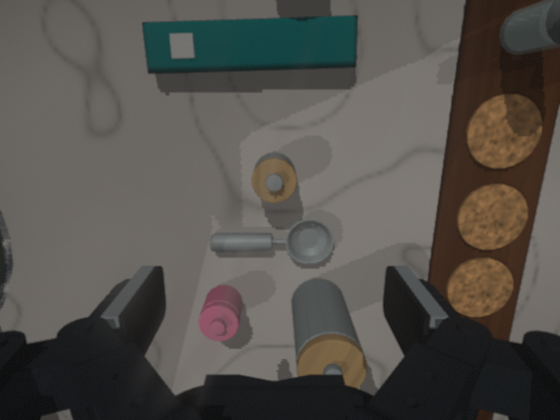

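The wrist view matches the given sizes: coaster diameters 70-71 mm at z 0.017. Small's lid is at (274,179), giving (430,75.5) mm. Descending on small.

```bash
python3 -m creep '[[[1,0.1,0,5,0,0,0],[1,0,0,5,0,0,0],[1,0,0,5,0,0,0],[1,0,0,4,0,0,0],[1,0,0,3,0,0,0],[1,0,0,0,0,0,0],[-1,0,0,0,0,0,0],[-1,0,0,0,0,0,0],[-1,0,0,0,0,0,0],[-1,0,0,0,0,0,0],[-1,0,0,0,0,0,0],[-1,0,0,0,0,0,0]]]' 40
```

```text
clock: 3.78
position: [0.4314, 0.075, 0.1858]
tool_rot: [3.14, -0.001, 1.571]
force: [-2.3, 1.4, 15.9]
grip_width: 0.0412
finger_force: 38.3
```

```bash
python3 -m creep '[[[-1,0,0,-3,0,0,0],[-1,0,0,-5,0,0,0],[-1,0,0,-5,0,0,0],[-1,-4.3,4.4,-2,0,0,0],[-1,-4.3,4.4,0,0,0,0],[-1,-4.3,4.4,0,0,0,0],[-1,-4.3,4.4,0,0,0,0],[-1,-4.2,4.4,0,0,0,0],[-1,0,0,0,0,0,0],[-1,0,0,0,0,0,0]]]'
python3 - <<'E'
from h import *
s,f,T=wrist("w2"); print(s["position"].round(4),s["force"].round(1),s["grip_width"])
for b in blobs(f,T): print(b[0],b[1],"z %.3f xy %.1f %.1f mm"%b[2:5],b[5])
E
```

```text
clock: 5.03
position: [0.6492, -0.1375, 0.3341]
tool_rot: [-3.141, -0.0, 1.571]
force: [0.2, 0.3, -0.7]
grip_width: 0.041
finger_force: 41.6
[ 0.6492 -0.1375  0.3341] [ 0.2  0.3 -0.7] 0.04097105765847641
[274. 120.] 26987 z 0.014 xy 647.2 -91.9 mm [201.  97.]
[279.   3.] 341 z 0.018 xy 651.8 -0.9 mm [ 5. 36.]
[496. 105.] 26148 z 0.018 xy 814.5 -79.6 mm [112. 148.]
[274. 308.] 8847 z 0.195 xy 648.8 -135.4 mm [41. 43.]
[533. 346.] 1962 z 0.023 xy 878.1 -275.7 mm [74. 44.]
```

View pics/w2.png

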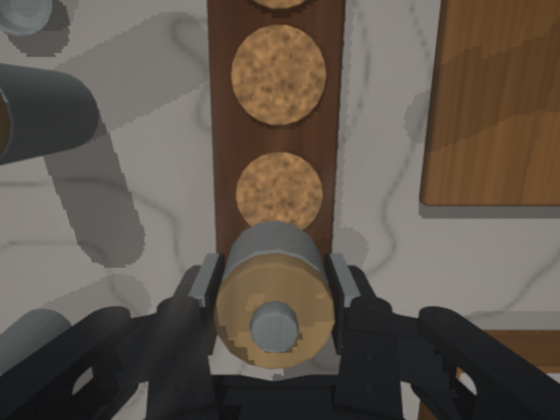

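Canister held upright, with the lid at (274,308). Coaster 1 is partly visible at (279,195) and coaster 2 is at (279,74). I'll fit circles to their rims.

```bash
cat >> h.py <<'E'
from scipy.optimize import least_squares
def cork(f,T,vmin=95):
    "coaster centres from rim points on z=.017, known radius 35 mm (robust)"
    hsv=cv2.cvtColor(f["image"],cv2.COLOR_BGR2HSV)
    m=((hsv[...,0]<25)&(hsv[...,1]>70)&(hsv[...,2]>vmin)).astype(np.uint8)
    m=cv2.morphologyEx(m,cv2.MORPH_CLOSE,np.ones((5,5),np.uint8)); m=cv2.morphologyEx(m,cv2.MORPH_OPEN,np.ones((7,7),np.uint8))
    for c in cv2.findContours(m,cv2.RETR_EXTERNAL,cv2.CHAIN_APPROX_NONE)[0]:
        if cv2.contourArea(c)<800: continue
        c=c.reshape(-1,2); k=(c[:,0]>3)&(c[:,0]<556)&(c[:,1]>3)&(c[:,1]<416)
        W=onplane(f,c[k],.017,T)[:,:2]*1000
        if len(W)<20 or np.ptp(W,0).max()>80 or abs(W[:,0].mean()-650)>25: continue
        r=least_squares(lambda p:np.hypot(*(W-p).T)-35,W.mean(0),loss="soft_l1",f_scale=.7)
        print("cork px",c.mean(0).round(),"xy",r.x.round(1),"med|res| %.1f"%np.median(abs(r.fun)),np.ptp(W,0).round())
E
python3 - <<'E'
from h import *
for t in ("w1","w2"):
    f=dict(np.load(t+".npz")); print(t); cork(f,f["T"])
E
```

```text
w1
cork px [480. 287.] xy [650.7 -48.3] med|res| 0.9 [69. 68.]
cork px [492. 217.] xy [651.5  31.3] med|res| 0.9 [70. 67.]
cork px [499. 135.] xy [648.7 116.9] med|res| 1.2 [67. 66.]
w2
cork px [279. 192.] xy [ 652.2 -138.5] med|res| 0.7 [69. 62.]
cork px [278.  74.] xy [651.4 -48.6] med|res| 0.5 [69. 69.]
```

```bash
python3 -m creep '[[[-1,-0.2,0.3,4,0,0,0],[-1,0,0,4,0,0,0],[-1,0,0,3,0,0,0],[-1,0,0,1.5,0,0,0],[-1,0,0,0.3,0,0,0],[-1,0,0,0.2,0,0,0],[-1,0,0,0,0,0,0]]]'
```

```text
clock: 5.95
position: [0.6529, -0.1398, 0.205]
tool_rot: [3.14, 0.0, 1.571]
force: [-0.1, 0.3, -2.2]
grip_width: 0.0409
finger_force: 41.6
```

```bash
python3 -m creep '[[[-1,0,0,0.15,0,0,0],[-1,0,0,0.1,0,0,0],[-1,0,0,0,0,0,0]]]'
```

```text
clock: 6.32
position: [0.6529, -0.14, 0.203]
tool_rot: [3.141, -0.0, 1.571]
force: [-5.3, 2.9, 17.8]
grip_width: 0.0408
finger_force: 43.5
```

```bash
python3 -m creep '[[[0,0,0,0,0,0,0],[1,0,0,0,0,0,0],[1,0,0,0,0,0,0],[1,0,0,-1,0,0,0],[1,0,0,-4,0,0,0],[1,0,0,-5,0,0,0],[1,0,0,-5,0,0,0],[1,5.2,-2.6,-5,0,0,0],[1,5.2,-2.6,0,0,0,0],[1,5.2,-2.6,0,0,0,0],[1,5.2,-2.6,0,0,0,0],[1,5.2,-2.6,0,0,0,0]]]'
python3 -m creep '[[[1,5.2,-2.6,0,0,0,0],[1,5.2,-2.6,0,0,0,0],[1,5.2,-2.6,0,0,0,0],[1,0,0,0,0,0,0],[1,0,0,0,0,0,0]]]'
python3 - <<'E'
from h import *
from workcell import vision
s,f,T=wrist("w3"); print(s["position"].round(4))
for b in blobs(f,T): print(b[0],b[1],"z %.3f xy %.1f %.1f mm"%b[2:5],b[5])
for n in ("scene","side"):
  for b in blobs(vision.grab_frame(n)): 
    if 590<b[3]<720 or 400<b[3]<500: print(n,b[0],b[1],"z %.3f xy %.1f %.1f mm"%b[2:5],b[5])
E
```

```text
clock: 7.82
position: [0.5264, 0.1119, 0.393]
tool_rot: [3.141, -0.001, 1.571]
force: [0.8, 0.4, 0.1]
grip_width: 0.0855
finger_force: 0.0
clock: 8.45
position: [0.4496, 0.2661, 0.3927]
tool_rot: [3.141, -0.0, 1.571]
force: [1.2, -0.4, -0.2]
grip_width: 0.085
finger_force: 0.0
[0.4496 0.2661 0.3927]
[269. 172.] 2294 z 0.069 xy 444.6 281.2 mm [47. 46.]
[472. 305.] 1445 z 0.017 xy 657.4 130.4 mm [35. 72.]
scene [166.  88.] 1494 z 0.076 xy 404.5 -495.1 mm [173. 117.]
scene [215. 122.] 225 z 0.092 xy 435.0 -276.0 mm [54. 51.]
scene [263. 163.] 394 z 0.114 xy 482.2 -72.8 mm [62. 57.]
scene [403. 246.] 328 z 0.070 xy 447.6 280.3 mm [51. 46.]
scene [326. 310.] 530 z 0.014 xy 635.8 232.0 mm [98. 52.]
side [218. 127.] 194 z 0.067 xy 444.2 274.4 mm [51. 45.]
side [286. 152.] 113 z 0.010 xy 621.0 195.2 mm [106.  32.]
side [251. 214.] 454 z 0.111 xy 477.5 -79.4 mm [61. 57.]
side [362. 288.] 148 z 0.012 xy 683.4 -239.6 mm [26. 49.]
side [245. 306.] 506 z 0.090 xy 432.1 -282.5 mm [54. 49.]
```

```bash
python3 -m creep '[[[1,1.35,-0.4,4,0,0,0],[1,0,0,5,0,0,0],[1,0,0,5,0,0,0],[1,0,0,3.3,0,0,0],[1,0,0,2,0,0,0],[1,0,0,0,0,0,0],[-1,0,0,0,0,0,0],[-1,0,0,0,0,0,0],[-1,0,0,0,0,0,0],[-1,0,0,0,0,0,0],[-1,0,0,0,0,0,0]]]' 45
```

```text
clock: 9.98
position: [0.4457, 0.2801, 0.2004]
tool_rot: [3.14, -0.001, 1.571]
force: [-2.0, -1.4, 11.0]
grip_width: 0.0473
finger_force: 44.6
```

```bash
python3 -m creep '[[[-1,0,0,-3,0,0,0],[-1,0,0,-5,0,0,0],[-1,0,0,-5,0,0,0],[-1,-5.5,3.4,-2,0,0,0],[-1,-5.5,3.4,0,0,0,0],[-1,-5.5,3.4,0,0,0,0],[-1,-5.5,3.4,0,0,0,0],[-1,-5.5,3.4,0,0,0,0],[-1,-5.4,3.4,0,0,0,0],[-1,0,0,0,0,0,0],[-1,0,0,0,0,0,0]]]'
python3 - <<'E'
from h import *
s,f,T=wrist("w4"); print(s["position"].round(4),s["force"].round(1),s["grip_width"])
for b in blobs(f,T): print(b[0],b[1],"z %.3f xy %.1f %.1f mm"%b[2:5],b[5])
cork(f,T)
E
```

```text
clock: 11.35
position: [0.6414, -0.0361, 0.3478]
tool_rot: [-3.141, -0.0, 1.571]
force: [-0.2, 0.6, -1.3]
grip_width: 0.0474
finger_force: 47.5
[ 0.6414 -0.0361  0.3478] [-0.2  0.6 -1.3] 0.04735445919062439
[286. 108.] 25460 z 0.014 xy 650.4 14.3 mm [206.  97.]
[493. 160.] 40468 z 0.018 xy 822.1 -41.1 mm [136. 252.]
[ 29. 281.] 4211 z 0.113 xy 489.3 -72.6 mm [62. 37.]
[274. 315.] 12752 z 0.216 xy 641.0 -32.2 mm [46. 46.]
[431. 413.] 228 z 0.010 xy 802.1 -274.0 mm [26. 16.]
cork px [288. 193.] xy [651.3 -48.4] med|res| 0.6 [69. 54.]
cork px [288. 105.] xy [652.   31.1] med|res| 0.5 [69. 68.]
cork px [285.  13.] xy [649.2 117.5] med|res| 0.2 [62. 21.]
```

View pics/w4.png

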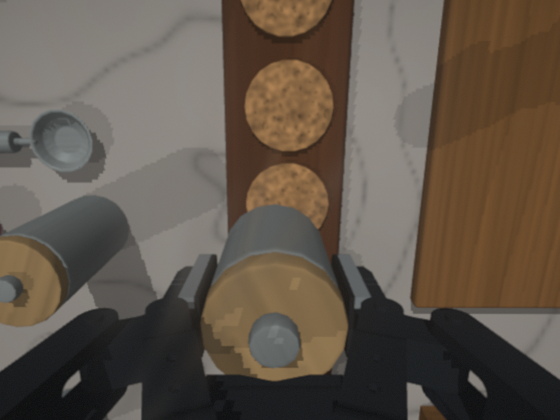

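Held upright. Lid at (274,315), coaster 2 centred at (651.3,-48.4). Lowering.

```bash
python3 -m creep '[[[-1,-1.5,1.0,2,0,0,0],[-1,0,0,4,0,0,0],[-1,0,0,4,0,0,0],[-1,0,0,2,0,0,0],[-1,0,0,0.5,0,0,0],[-1,0,0,0.3,0,0,0],[-1,0,0,0.2,0,0,0],[-1,0,0,0,0,0,0],[-1,0,0,0,0,0,0]]]'
```

```text
clock: 12.52
position: [0.6517, -0.0514, 0.2182]
tool_rot: [3.141, -0.0, 1.571]
force: [-0.1, 0.4, -2.1]
grip_width: 0.047
finger_force: 47.5
```

```bash
python3 -m creep '[[[-1,0,0,0.1,0,0,0],[-1,0,0,0.1,0,0,0],[-1,0,0,0,0,0,0]]]'; python3 -m creep '[[[0,0,0,0,0,0,0],[1,0,0,0,0,0,0],[1,0,0,0,0,0,0],[1,0,0,-1,0,0,0],[1,0,0,-4,0,0,0],[1,0,0,-5,0,0,0],[1,0,0,-5,0,0,0],[1,-3.8,-3.6,-4,0,0,0],[1,-3.8,-3.6,0,0,0,0],[1,-3.8,-3.6,0,0,0,0],[1,-3.8,-3.6,0,0,0,0],[1,-3.8,-3.6,0,0,0,0]]]'
python3 -m creep '[[[1,-3.8,-3.6,0,0,0,0],[1,0,0,0,0,0,0],[1,0,0,0,0,0,0]]]'
python3 - <<'E'
from h import *
s,f,T=wrist("w5"); print(s["position"].round(4))
for b in blobs(f,T): print(b[0],b[1],"z %.3f xy %.1f %.1f mm"%b[2:5],b[5])
E
```

```text
clock: 12.9
position: [0.6517, -0.0515, 0.2174]
tool_rot: [3.141, -0.0, 1.571]
force: [-8.5, 1.8, 24.7]
grip_width: 0.0468
finger_force: 50.1
clock: 14.4
position: [0.472, -0.2405, 0.4044]
tool_rot: [3.141, 0.0, 1.571]
force: [0.7, -0.5, 0.0]
grip_width: 0.0852
finger_force: 0.0
clock: 14.78
position: [0.4376, -0.2772, 0.4041]
tool_rot: [3.141, -0.0, 1.571]
force: [0.6, 0.0, -0.0]
grip_width: 0.0855
finger_force: 0.0
[ 0.4376 -0.2772  0.4041]
[490.  24.] 974 z 0.017 xy 628.7 -141.7 mm [47. 23.]
[542.  19.] 773 z 0.063 xy 643.0 -147.4 mm [19. 37.]
[269. 192.] 3061 z 0.091 xy 433.1 -276.7 mm [52. 52.]
[375. 348.] 3070 z 0.063 xy 536.8 -442.3 mm [109.  47.]
[466. 309.] 443 z 0.063 xy 620.6 -396.5 mm [20. 33.]
[234. 366.] 4132 z 0.074 xy 393.5 -454.1 mm [158.  42.]
```

```bash
python3 -m creep '[[[1,-0.1,-0.4,4,0,0,0],[1,0,0,5,0,0,0],[1,0,0,4,0,0,0],[1,0,0,3.4,0,0,0],[1,0,0,2,0,0,0],[1,0,0,0,0,0,0],[-1,0,0,0,0,0,0],[-1,0,0,0,0,0,0],[-1,0,0,0,0,0,0],[-1,0,0,0,0,0,0],[-1,0,0,0,0,0,0]]]' 50
```

```text
clock: 16.2
position: [0.4338, -0.2784, 0.2208]
tool_rot: [3.14, 0.0, 1.571]
force: [-1.4, 1.5, 7.6]
grip_width: 0.053
finger_force: 50.9
```

```bash
python3 -m creep '[[[-1,0,0,-3,0,0,0],[-1,0,0,-5,0,0,0],[-1,0,0,-5,0,0,0],[-1,5.1,3.6,-2,0,0,0],[-1,5.1,3.6,0,0,0,0],[-1,5.1,3.6,0,0,0,0],[-1,5.1,3.6,0,0,0,0],[-1,5.1,3.7,0,0,0,0],[-1,5.2,3.7,0,0,0,0],[-1,0,0,0,0,0,0],[-1,0,0,0,0,0,0]]]'
python3 - <<'E'
from h import *
s,f,T=wrist("w6"); print(s["position"].round(4),s["force"].round(1),s["grip_width"])
for b in blobs(f,T): print(b[0],b[1],"z %.3f xy %.1f %.1f mm"%b[2:5],b[5])
cork(f,T)
E
```

```text
clock: 17.58
position: [0.6485, 0.0247, 0.3691]
tool_rot: [-3.142, 0.0, 1.571]
force: [-0.4, -0.6, -2.2]
grip_width: 0.0533
finger_force: 53.6
[0.6485 0.0247 0.3691] [-0.4 -0.6 -2.2] 0.053290435452978055
[277. 112.] 18631 z 0.016 xy 649.3 79.0 mm [184.  96.]
[486. 168.] 48707 z 0.018 xy 837.7 6.3 mm [317. 163.]
[274. 312.] 16015 z 0.239 xy 648.1 30.3 mm [47. 52.]
[ 27. 327.] 2079 z 0.113 xy 473.3 -58.3 mm [64. 24.]
cork px [279. 169.] xy [651.8  31.7] med|res| 0.8 [69. 53.]
cork px [274.  77.] xy [648.  115.7] med|res| 1.8 [69. 67.]
```

```bash
python3 -m creep '[[[-1,0.45,0.32,3,0,0,0],[-1,0,0,4,0,0,0],[-1,0,0,3.5,0,0,0],[-1,0,0,1.5,0,0,0],[-1,0,0,0.5,0,0,0],[-1,0,0,0.3,0,0,0],[-1,0,0,0.1,0,0,0],[-1,0,0,0.1,0,0,0],[-1,0,0,0,0,0,0],[-1,0,0,0,0,0,0]]]'
```

```text
clock: 18.88
position: [0.652, 0.0293, 0.2389]
tool_rot: [3.141, -0.0, 1.571]
force: [0.4, -1.1, -2.1]
grip_width: 0.053
finger_force: 53.6
```

```bash
python3 -m creep '[[[-1,0,0,0.1,0,0,0],[-1,0,0,0.1,0,0,0],[-1,0,0,0,0,0,0]]]'; python3 -m creep '[[[0,0,0,0,0,0,0],[1,0,0,0,0,0,0],[1,0,0,0,0,0,0],[1,0,0,-1,0,0,0],[1,0,0,-4,0,0,0],[1,0,0,-5,0,0,0],[1,0,0,-5,0,0,0],[1,-2.6,-4.3,-3,0,0,0],[1,-2.6,-4.3,0,0,0,0],[1,-2.6,-4.3,0,0,0,0],[1,-2.6,-4.3,0,0,0,0]]]'
python3 -m creep '[[[1,0,0,0,0,0,0],[1,0,0,0,0,0,0]]]'
python3 - <<'E'
from h import *
s,f,T=wrist("w7"); print(s["position"].round(4))
for b in blobs(f,T): print(b[0],b[1],"z %.3f xy %.1f %.1f mm"%b[2:5],b[5])
E
```

```text
clock: 19.25
position: [0.652, 0.0292, 0.2379]
tool_rot: [3.141, -0.0, 1.571]
force: [-7.3, 0.6, 16.8]
grip_width: 0.0531
finger_force: 55.5
clock: 20.62
position: [0.4783, -0.0756, 0.4174]
tool_rot: [3.141, -0.0, 1.571]
force: [0.3, -1.0, 0.2]
grip_width: 0.0857
finger_force: 0.0
clock: 20.88
position: [0.4802, -0.0746, 0.4174]
tool_rot: [3.14, -0.0, 1.571]
force: [1.1, 0.6, 0.6]
grip_width: 0.0853
finger_force: 0.0
[ 0.4802 -0.0746  0.4174]
[515.  49.] 4196 z 0.107 xy 649.8 30.4 mm [52. 53.]
[439.  61.] 1195 z 0.017 xy 653.0 31.3 mm [50. 69.]
[431. 141.] 1399 z 0.017 xy 649.7 -49.1 mm [69. 50.]
[479. 159.] 2362 z 0.085 xy 649.2 -50.5 mm [47. 48.]
[273. 194.] 4107 z 0.113 xy 479.1 -73.2 mm [58. 59.]
[554. 215.] 626 z 0.018 xy 774.4 -130.7 mm [16. 79.]
[439. 237.] 2795 z 0.019 xy 655.5 -143.3 mm [69. 89.]
```

```bash
python3 -m creep '[[[1,0,0,4,0,0,0],[1,0,0,5,0,0,0],[1,0,0,4,0,0,0],[1,0,0,2.7,0,0,0],[1,0,0,2,0,0,0],[1,0,0,0,0,0,0],[-1,0,0,0,0,0,0],[-1,0,0,0,0,0,0],[-1,0,0,0,0,0,0],[-1,0,0,0,0,0,0],[-1,0,0,0,0,0,0]]]' 55
```

```text
clock: 22.3
position: [0.4802, -0.0747, 0.2407]
tool_rot: [3.14, -0.0, 1.571]
force: [-1.5, -0.5, 7.7]
grip_width: 0.0591
finger_force: 58.0
```

```bash
python3 -m creep '[[[-1,0,0,-3,0,0,0],[-1,0,0,-5,0,0,0],[-1,0,0,-5,0,0,0],[-1,3.8,3.4,-3,0,0,0],[-1,3.8,3.4,0,0,0,0],[-1,3.8,3.4,0,0,0,0],[-1,3.8,3.4,0,0,0,0],[-1,3.7,3.4,0,0,0,0],[-1,0,0,0,0,0,0],[-1,0,0,0,0,0,0]]]'
python3 - <<'E'
from h import *
s,f,T=wrist("w8"); print(s["position"].round(4),s["force"].round(1),s["grip_width"])
for v in (40,60,80,95): print(v); cork(f,T,v)
E
```

```text
clock: 23.55
position: [0.6496, 0.114, 0.3999]
tool_rot: [-3.141, 0.001, 1.571]
force: [-0.5, -0.5, -3.1]
grip_width: 0.059
finger_force: 61.5
[0.6496 0.114  0.3999] [-0.5 -0.5 -3.1] 0.05899313108893438
40
60
80
cork px [276. 165.] xy [648.7 116.1] med|res| 0.7 [74. 47.]
95
cork px [260. 163.] xy [615.8 145. ] med|res| 7.0 [39. 40.]
```

View pics/w8.png

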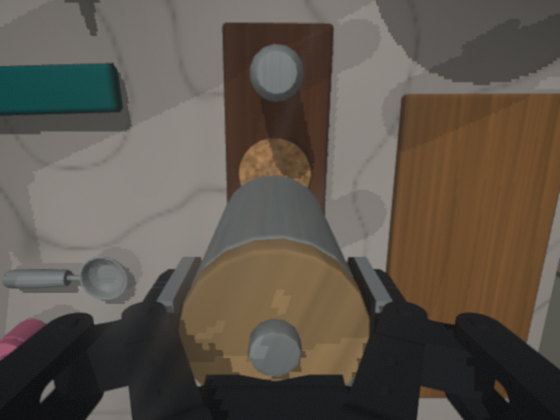

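Tall is held upright. Coaster 4 is centred at (276,172), giving (649,116), and the shaker at (276,72) is clear. Lowering.

```bash
python3 -m creep '[[[-1,0.1,0,3,0,0,0],[-1,0,0,4,0,0,0],[-1,0,0,4,0,0,0],[-1,0,0,2,0,0,0],[-1,0,0,0.5,0,0,0],[-1,0,0,0.3,0,0,0],[-1,0,0,0.2,0,0,0],[-1,0,0,0.1,0,0,0],[-1,0,0,0.1,0,0,0],[-1,0,0,0,0,0,0]]]'
```

```text
clock: 24.85
position: [0.65, 0.1153, 0.2579]
tool_rot: [3.141, -0.0, 1.571]
force: [0.1, -0.6, -2.8]
grip_width: 0.0588
finger_force: 61.6
```

```bash
python3 -m creep '[[[-1,0,0,0.1,0,0,0],[-1,0,0,0,0,0,0]]]'; python3 -m creep '[[[0,0,0,0,0,0,0],[1,0,0,0,0,0,0],[1,0,0,0,0,0,0],[1,0,0,-1,0,0,0],[1,0,0,-4,0,0,0],[1,0,0,-5,0,0,0],[1,0,0,-5,0,0,0],[1,-2,-4.3,-3,0,0,0],[1,-2,-4.3,0,0,0,0],[1,-2,-4.3,0,0,0,0],[1,0,0,0,0,0,0],[1,0,0,0,0,0,0]]]'
python3 - <<'E'
from h import *
s,f,T=wrist("w9"); print(s["position"].round(4))
for b in blobs(f,T): print(b[0],b[1],"z %.3f xy %.1f %.1f mm"%b[2:5],b[5])
E
```

```text
clock: 25.1
position: [0.65, 0.1152, 0.2578]
tool_rot: [3.141, -0.0, 1.571]
force: [-6.2, 0.1, 14.2]
grip_width: 0.0591
finger_force: 63.1
clock: 26.6
position: [0.5213, 0.0555, 0.4375]
tool_rot: [3.14, -0.001, 1.571]
force: [0.2, -0.6, 0.2]
grip_width: 0.0856
finger_force: 0.0
[0.5213 0.0555 0.4375]
[529. 206.] 16919 z 0.018 xy 806.8 -39.7 mm [ 92. 348.]
[447. 114.] 4909 z 0.129 xy 647.7 116.1 mm [59. 59.]
[379. 105.] 611 z 0.017 xy 650.3 116.0 mm [69. 41.]
[354. 158.] 189 z 0.013 xy 606.8 66.1 mm [38.  7.]
[378. 183.] 731 z 0.017 xy 652.1 29.8 mm [68. 43.]
[412. 225.] 3666 z 0.107 xy 637.9 18.7 mm [100.  56.]
[420. 274.] 154 z 0.085 xy 660.8 -32.8 mm [ 8. 28.]
[374. 336.] 1302 z 0.018 xy 645.4 -148.2 mm [45. 99.]
```

View pics/w9.png

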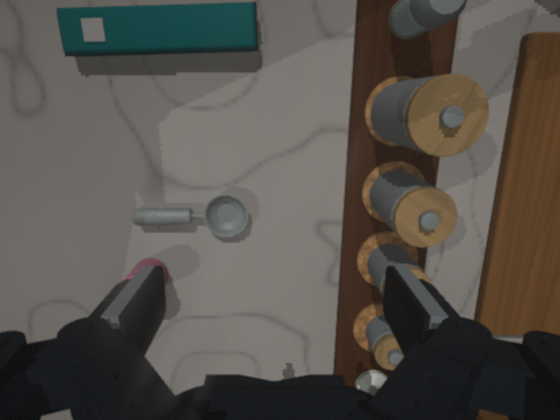

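All four stand in rising order from the cup (372,382) to the shaker (425,15), with lids at (448,114), (424,215), (405,285) and (390,350). I'll check the small one's centring from the fixed cameras.

```bash
python3 - <<'E'
from h import *
from workcell import vision
D=[];zs=[("small",.063,-140,21),("medium",.085,-50,24),("large",.107,30,27),("tall",.129,116,30)]
for n in ("scene","side"):
    f=vision.grab_frame(n); P=cloud(f); cv2.imwrite(f"pics/{n}1.png",f["image"])
    for k,z,y,r in zs:
        Q=P[(abs(P[...,2]-z)<.005)&(abs(P[...,0]-.65)<.04)&(abs(P[...,1]*1000-y)<38)]*1000
        print(n,k,len(Q),((Q.min(0)+Q.max(0))/2)[:2].round(1),np.ptp(Q,0)[:2].round())
    if n=="scene": D.append(cv2.resize(f["image"][140:340,130:370],None,fx=2.5,fy=2.5))
    else: D.append(cv2.resize(f["image"][100:320,260:385],None,fx=2.27,fy=2.27))
a=np.hstack([D[0][:499,:],D[1][:499,:]])[:, :800]; cv2.imwrite("pics/fin.png",cv2.resize(a,(min(800,a.shape[1]),499)))
E
```

```text
scene small 185 [ 654.8 -141.1] [40. 42.]
scene medium 290 [651.9 -52.2] [49. 49.]
scene large 400 [652.7  28.6] [53. 54.]
scene tall 585 [650.8 114.3] [61. 60.]
side small 215 [ 650.7 -144. ] [40. 42.]
side medium 241 [650.9 -55.4] [46. 47.]
side large 279 [650.6  27.5] [51. 55.]
side tall 309 [648.  111.7] [56. 65.]
```

View pics/fin.png

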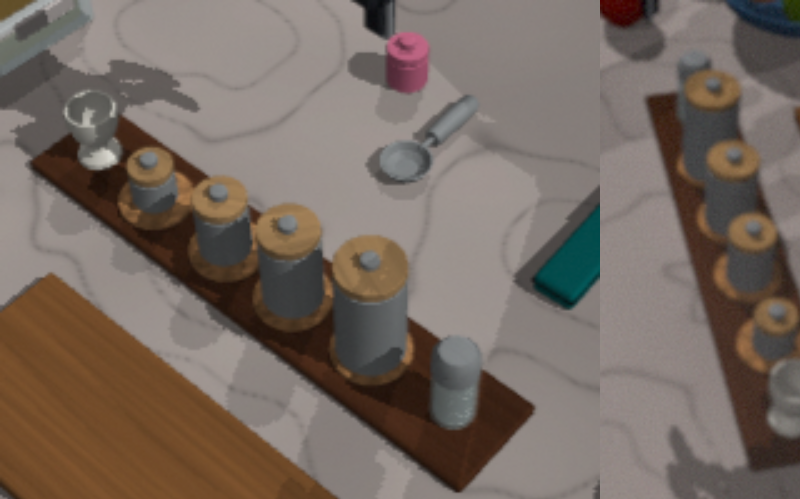

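The view shows all four upright and centred on their coasters to within about 4 mm, rising from the cup (95,130) to the shaker (455,380). Nothing is touching the gripper.

```bash
python3 -c "
from workcell import bot
print(bot.job_done())"
```

```text
the job is handed in; nothing more can be done
None
```

I handed the job in at about 27 s of robot time: the four canisters stand upright on their coasters, shortest by the egg cup to tallest by the salt shaker, each within about 4 mm of centre by my own camera measurements; no verdict came back from the judge.

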